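# Check a fired test bar on the studio's height gauge

## Robot

A 6-joint arm with a two-finger parallel gripper is mounted at the origin on the work surface. World frame = base frame: x ahead of the robot, y to its left, z up, the work surface at z = 0. Lengths are in m, angles in rad, forces in N, time in s.
With the tool pointing down it reaches from about 0.25 to 0.725 m from the base axis. Payload 4 kg.
Tool frame: the origin (TCP) lies on the centre line of the jaws, within the pads' length; the fingertips stand 22 mm ahead of it and the grasp point (between the pads) lies 3 mm ahead of it (bot.tip_reach is the distance from the TCP to the fingertips, in m); z points along the fingers, y is the line along which they close (so a half turn about z gives the same grasp; the last joint's range is limited). The gripper opens to 85 mm and grips with 20 to 120 N. Pads are 22 mm wide; open, the fingers measure 114 mm over their backs; the gripper's body (76 mm by 85 mm) begins 54 mm behind the grasp point. The pads swing forward as they close: fully open they stand 13 mm farther back than shut.
Start: joints at [-1.317, 0.241, 0.005, 1.335, 0, 1.571], TCP at [0.126, -0.484, 0.253] pointing down, gripper open.
Joint ranges: [-2.72, 2.72], [-1.05, 1.87], [-1.09, 1.28], [-1.99, 2.15], [-1.42, 1.44], [-3.14, 3.14]. Speed limits (rad/s): [2.79, 2.79, 3.14, 3.14, 3.14, 3.14].

## Interface

Orientations are given as a unit quaternion [x, y, z, w].
In Python, from workcell import bot gives the robot as it stands. The module is installed in compiled form; this text tells all that it offers.
- The arm moves only by the tool apply_moves, never from a script. Its argument "commands" is a list of rows, each a list of 4 numbers: the shift along the tool's x, y, z scaled (see below), then the turn about the tool's z scaled (see below). In form: [[tx, ty, tz, roll], ...]. A call has exactly 5 rows; each row shifts and turns the commanded pose from where the row before left it, along the tool's axes as they then stand; what a row does not reach is not made up. The controller multiplies each number of a shift by 20 mm and each number of a turn by 60 degrees. A row lasts 1/12 s, in which the tool goes at most 41.7 mm and 7.16 degrees, less where a joint would pass 70% of its speed; a pose out of reach is approached as far as the arm can. A call with a number of a shift or a turn outside -1 to 1 is refused whole. A call with a gripper value outside its range is refused whole. "claw" is the closure, from 0 (fully open) to 1 (shut), set as the call begins (left out, the last holds). The fingers move at their own pace and stop on an object; the grip force is fixed at half the most. Time passes only in rows, so rows that do not move let the fingers close, or fill a call up. It gives the time, the measured TCP pose, the force, the opening and the grip force at its end, in the units of the state.
- bot.get_obs(): the state, without advancing time (a new reading comes with each control period).
- bot.camera(name): name is "side" or "top"; returns a dict with "image" (420x560x3 uint8, blue, green, red), "camera_matrix" (3x3 intrinsics, pixels), "k1" (the pictures are not rectified: a ray, as slopes to the right and down, at radius r is drawn at 1 + k1 r^2 times it, then the intrinsics apply), "R" (3x3) and "t" (3): a world point X has camera coordinates R X + t. Camera axes: x right, y down, z forward; pixel columns grow to the right and rows downward; lengths in m; the calibration is good to about 2 mm. A picture is of the moment at which its call begins. There is no depth.
- bot.job_done(): hands the job in; it is judged then, once.
The state is a dict: "clock": time; "joint_pos": joint angles; "joint_vel": joint speeds; "tau": joint torques, N m; "eef_pos": TCP position; "tool_rot": TCP orientation; "ft_force": force on the tool from outside, world axes, zero at the start; "ft_torque": the same for the moment, N m; "grip_width": finger opening in m; "grasp_force": force on a finger pad.
Only numpy, scipy, OpenCV 4.12 (cv2) and the standard library are available. Lean on these libraries where they do the work, as an engineer would, in place of code of your own. Each camera call takes 0.05 s, during which the arm holds its last target. There are 200 camera calls.

## Task

Lift the fired clay test bar out of its wooden cradle, set it down flat on the cork mat and let go; then take it again, nearer one end so that your hand clears the gauge's head, and lay it flat on the height gauge's base, under the raised foot, square against the end stop and centred, and let go. Press the readout's small key to clear it, push the gauge's knob down until the foot rests gently on the bar and keep it there for about a second, let the knob rise, and then press the readout's large key to store the reading. Do not press a key before the bar lies in the gauge, never press both keys together, and leave the jar, cup and brush alone.

Things in the scene. Friction and masses are not known exactly. Their poses are not given: they have to be found in the camera images.
- bar: Fired terracotta-coloured clay bar, 170 x 30 x 22 mm (length along its x, width along y, height along z), about 200 g, loose. Origin at the centre of its underside. The ends are alike.
- cradle: Fixed plywood cradle in which the bar starts, centred, along its x; base 194 x 56 mm, 8 mm thick, the bar rests on it. Walls up to 34 mm above the table enclose the sides and end face of both bar ends (from 49 to 97 mm either side of the centre), so only the middle 98 mm of the bar can be gripped. Origin at the centre of the underside.
- mat: Fixed cork mat, 210 (x) x 130 (y) x 5 mm thick, flat on the table. Origin at the centre of its underside. The cradle and the mat may change places.
- gauge: Fixed C-shaped steel height gauge. Origin on the table straight below the foot; z up; +x points from the open mouth to the column. Base plate x = -60 to 140 mm, 75 mm wide, top at 20 mm. The seated bar lies along x, centre at x = -25 mm, y = 0, underside at z = 20 mm; its outer 50 mm stick out free beyond the base at the mouth. Column at x = 112 mm, 190 mm tall.
- plunger (a joint): Gauge slide, m: 0 = up, grows as the knob is pushed down, stop at 0.062. A spring returns it to 0 when let go (1.3 N at the top, about 3.5 N when the foot meets the bar). The foot's underside is 85 mm above the table at 0, so it meets the seated bar's top (42 mm) at about 0.043: the height reading.
- knob_top (a point): Centre of the top of the gauge's black push knob, 38 mm across, 14 mm thick; 235 mm above the table when up, on the gauge's axis. The knob sits on the slide's rod by a short stiff spring: it carries the slide down with it, and once the foot has landed it gives up to 8 mm more, from about 4 N to 11 N of push, so that the foot is not forced.
- foot (a point): Centre of the underside of the gauge's round steel foot, 20 mm across.
- readout: Fixed grey readout box, 75 (x) x 125 (y) x 28 mm, with a display strip and two black round keys on top. Origin at the centre of its underside. The small key is at its +y side, the large key at its -y side, 66 mm apart.
- key_clear (a joint): Small key's travel, m: 0 = up, 0.006 = fully down, pressed straight down with 4.5 N; springs back.
- key_clear_top (a point): Centre of the top of the small key (18 mm across).
- key_store (a joint): Large key's travel, m: 0 = up, 0.006 = fully down, pressed straight down with 4.5 N; springs back.
- key_store_top (a point): Centre of the top of the large key (32 mm across).
- jar: Bystander: lidded glaze jar, 56 mm across, 75 mm tall, loose. Origin under its centre.
- cup: Bystander: white cup, 72 mm across, 70 mm tall, loose. Origin under its centre.
- brush: Bystander: brush 170 mm long lying on the table, loose.
- guide (a point): Centre of the underside of the gauge head's round guide, 30 mm across, 120 mm above the table and 36 mm tall, over the gauge's origin; an arm runs back from it to the column. It leaves no room for a hand that holds the bar's middle.
- stop (a point): Middle of the end stop's face, which looks to the mouth (gauge x = 60 mm), 31 mm above the table. The stop is 60 mm wide and rises 22 mm above the base plate.
There are look-alikes about, which are no part of the job. What is meant by the gauge is not pink, purple or red, and is the larger of those in its own colour.

How it is judged:
On the way, in this order (a step that is already met when the one before it is completed fails the run):
1. the bar lies flat on the mat, let go (x of bar in the frame of mat between -0.07 and 0.07 m and y of bar in the frame of mat between -0.06 and 0.06 m and z of bar in the frame of mat below 0.009 m and angle between bar's own z axis and vertical below 0.06 rad and contact force between the fingers and bar below 0.1 N and linear speed of bar below 0.02 m/s), for 0.2 s.
2. the bar lies on the gauge's base, square against the stop, let go, foot up (x of bar in the frame of gauge between -0.031 and -0.019 m and y of bar in the frame of gauge between -0.01 and 0.01 m and z of bar in the frame of gauge between 0.016 and 0.0235 m and angle between the x axis of bar and the x axis of gauge, either way round below 0.12 rad and angle between bar's own z axis and vertical below 0.08 rad and contact force between the fingers and bar below 0.1 N and linear speed of bar below 0.02 m/s and value of joint plunger below 0.006 m), for 0.2 s.
3. the small key is pressed, foot up (x of bar in the frame of gauge between -0.031 and -0.019 m and y of bar in the frame of gauge between -0.01 and 0.01 m and z of bar in the frame of gauge between 0.016 and 0.0235 m and angle between the x axis of bar and the x axis of gauge, either way round below 0.12 rad and angle between bar's own z axis and vertical below 0.08 rad and value of joint key_clear above 0.0042 m and value of joint plunger below 0.006 m), for 0.05 s.
4. the foot rests on the bar for half a second, keys up (x of bar in the frame of gauge between -0.031 and -0.019 m and y of bar in the frame of gauge between -0.01 and 0.01 m and z of bar in the frame of gauge between 0.016 and 0.0235 m and angle between the x axis of bar and the x axis of gauge, either way round below 0.12 rad and angle between bar's own z axis and vertical below 0.08 rad and value of joint plunger between 0.0405 and 0.0455 m and contact force between plunger and bar above 0.5 N and value of joint key_clear below 0.002 m and contact force between the fingers and bar below 0.1 N), for 0.5 s.
5. the large key is pressed, foot up again (x of bar in the frame of gauge between -0.031 and -0.019 m and y of bar in the frame of gauge between -0.01 and 0.01 m and z of bar in the frame of gauge between 0.016 and 0.0235 m and angle between the x axis of bar and the x axis of gauge, either way round below 0.12 rad and angle between bar's own z axis and vertical below 0.08 rad and value of joint key_store above 0.0042 m and value of joint plunger below 0.006 m), for 0.05 s.
At the end, for the whole second after the job is handed in: The bar lies at rest and released on the gauge's base: within 6 mm of touching the end stop, within 10 mm of the middle, square within about 7 degrees; the foot is up (joint below 5 mm) and both keys are up (below 1.5 mm) (x of bar in the frame of gauge between -0.031 and -0.019 m and y of bar in the frame of gauge between -0.01 and 0.01 m and z of bar in the frame of gauge between 0.016 and 0.0235 m and angle between the x axis of bar and the x axis of gauge, either way round below 0.12 rad and angle between bar's own z axis and vertical below 0.08 rad and linear speed of bar below 0.02 m/s and contact force between the fingers and bar below 0.1 N and value of joint plunger below 0.005 m and value of joint each of key_clear, key_store below 0.0015 m).
It fails at once if a key pressed while the bar is not in the gauge (value of joint any of key_clear, key_store above 0.003 m and not (x of bar in the frame of gauge between -0.031 and -0.019 m and y of bar in the frame of gauge between -0.01 and 0.01 m and z of bar in the frame of gauge between 0.016 and 0.0235 m and angle between the x axis of bar and the x axis of gauge, either way round below 0.12 rad and angle between bar's own z axis and vertical below 0.08 rad)).
It fails at once if both keys pressed together (value of joint each of key_clear, key_store above 0.002 m).
It fails at once if the foot pressed hard on the bar (over 30 N) (contact force between plunger and bar above 30 N).
It fails at once if the jar, cup or brush moved by more than 30 mm (distance of any of jar, cup, brush from where it was at the start of the episode above 0.03 m).
It also fails if it takes over 72 s, if anything falls off the work surface, if the arm or the gripper's body presses on something with over 40 N, if the wrist force passes 120 N, or if a joint passes its speed limit or range.

## Working session

There is one attempt and no reset: what is moved stays moved. The work goes in short steps, Python scripts to look and compute and a tool call to move; the robot and the scene stay as the last step left them, time stands still between calls to the robot, and variables do not carry over. Pictures are saved under pics/ and viewed, at most 10 in all, crops included, and the job is handed in when it is done.

Besides the shell and the picture viewer there is one more tool, called after "Call:" as name([rows], argument=value, ...), one row to a line, values as JSON. apply_moves: Moves the arm, as the interface text tells. Shifts and turns lie within -1 to 1; 1 stands for 20 mm of shift or 60 degrees of turn. Its arguments: {"type":"object","properties":{"commands":{"type":"array","items":{"type":"array","items":{"type":"number","minimum":-1,"maximum":1}}},"claw":{"type":"number"}},"required":["commands"]}

```bash
mkdir -p pics
cat > h.py <<'E'
import numpy as np, cv2
from workcell import bot
def cam(n,save=None):
    c=bot.camera(n)
    if save: cv2.imwrite('pics/'+save,c['image'])
    return c
def ray(c,px):
    K=np.array(c['camera_matrix'],float);k=float(c['k1'])
    p=np.array([(px[0]-K[0,2])/K[0,0],(px[1]-K[1,2])/K[1,1]])
    u=p.copy()
    for _ in range(30): u=p/(1+k*(u@u))
    R=np.array(c['R']);t=np.array(c['t'])
    o=-R.T@t; d=R.T@np.array([u[0],u[1],1.]); return o,d
def onz(c,px,z):
    o,d=ray(c,px); return o+d*(z-o[2])/d[2]
def proj(c,X):
    R=np.array(c['R']);q=R@np.array(X,float)+np.array(c['t']);u=q[:2]/q[2]
    u=u*(1+float(c['k1'])*(u@u));K=np.array(c['camera_matrix']);return np.array([K[0,0]*u[0]+K[0,2],K[1,1]*u[1]+K[1,2]])
def tri(c1,p1,c2,p2):
    o1,d1=ray(c1,p1);o2,d2=ray(c2,p2)
    s=np.linalg.lstsq(np.c_[d1,-d2],o2-o1,rcond=None)[0]
    a=o1+d1*s[0];b=o2+d2*s[1];return (a+b)/2,np.linalg.norm(a-b)
E
python3 - <<'E'
from h import *
np.set_printoptions(precision=3,suppress=True)
for n in('top','side'):
    c=cam(n,n+'0.png');print(n,-np.array(c['R']).T@c['t'],np.array(c['R'])[2],c['k1'])
print(bot.get_obs())
E
```

```text
top [ 0.265 -0.089  1.398] [ 0.214 -0.001 -0.977] 0.038108897489782044
side [0.239 0.891 1.079] [ 0.216 -0.713 -0.667] -0.029713412319065123
{'clock': 0.1, 'joint_pos': array([-1.317,  0.241,  0.004,  1.335,  0.   ,  1.571]), 'joint_vel': array([ 0.001, -0.001,  0.002,  0.001,  0.   ,  0.   ]), 'tau': array([ -0.001, -37.314,  25.301,   0.011,  -0.   ,   0.   ]), 'eef_pos': array([ 0.125, -0.483,  0.252]), 'tool_rot': array([ 0.992,  0.127, -0.   , -0.001]), 'ft_force': array([0.52 , 0.64 , 1.334]), 'ft_torque': array([ 0.03 ,  0.04 , -0.051]), 'grasp_force': 0.0, 'grip_width': 0.08547400440375054}
```

View pics/top0.png

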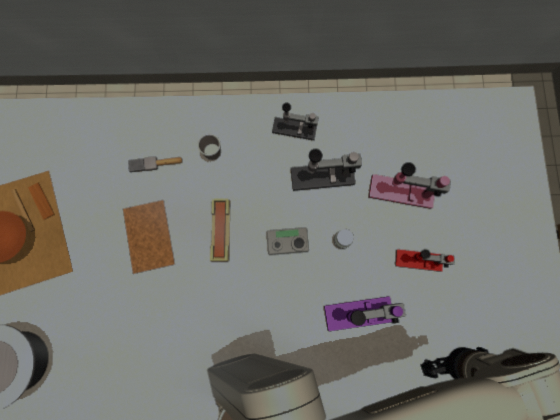

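View pics/side0.png

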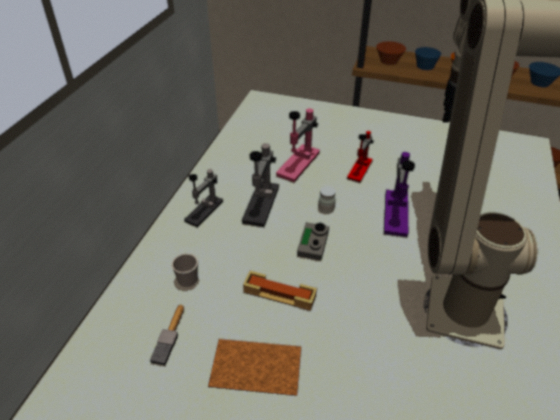

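Top view, candidates for the gauge: dark grey large (323,170), dark grey small (297,128), pink (405,188), red (422,260), purple (362,312). Choice by the description: the larger dark grey one at (323,170). The bar is in the cradle at (220,230), the mat is at (149,236), the readout at (288,241), and the jar at (345,238). The cup is at (209,147) and the brush at (155,163).

Run:
```python
from h import *
np.set_printoptions(precision=4,suppress=True)
t=cam('top');s=cam('side')
a=cv2.resize(t['image'][135:265,262:362],None,fx=4,fy=4,interpolation=cv2.INTER_CUBIC)
b=cv2.resize(s['image'][135:265,235:335],None,fx=4,fy=4,interpolation=cv2.INTER_CUBIC)
m=np.clip(np.hstack([a,b]).astype(float)*1.6,0,255).astype(np.uint8);cv2.imwrite('pics/crop1.png',m)
hsv=cv2.cvtColor(t['image'],cv2.COLOR_BGR2HSV)
def rect(mask,z,roi,name):
    M=np.zeros_like(mask);x0,y0,x1,y1=roi;M[y0:y1,x0:x1]=mask[y0:y1,x0:x1]
    cs=cv2.findContours(M,cv2.RETR_EXTERNAL,cv2.CHAIN_APPROX_NONE)[0];c=max(cs,key=cv2.contourArea)
    w=np.array([onz(t,p[0],z)[:2] for p in c],np.float32)
    r=cv2.minAreaRect(w*1000);print(name,cv2.contourArea(c),r);print(cv2.boxPoints(r).round(1).tolist());return r
print(hsv[230,220],hsv[236,149],hsv[205,213],hsv[178,300],hsv[240,272],hsv[200,260])
red=((hsv[...,0]<14)&(hsv[...,1]>110)).astype(np.uint8)
rect(red,.030,(205,195,236,265),'bar')
rect(((hsv[...,0]<22)&(hsv[...,1]>70)).astype(np.uint8),.005,(115,190,185,280),'mat')
rect(((hsv[...,1]>70)&(hsv[...,0]<40)).astype(np.uint8),.034,(205,190,240,270),'cradle')
rect((hsv[...,2]<75).astype(np.uint8),.02,(285,150,362,195),'gauge')
```

```text
[  8 115 126] [ 14 151 118] [ 28  84 122] [ 0  0 29] [ 21  23 110] [ 55  11 140]
bar 439.0 ((490.46954345703125, 93.93766021728516), (29.186534881591797, 168.80386352539062), 89.14730072021484)
[[405.8999938964844, 80.5999984741211], [574.5999755859375, 78.0999984741211], [575.0999755859375, 107.30000305175781], [406.29998779296875, 109.80000305175781]]
mat 2627.5 ((477.2762451171875, 319.2999267578125), (207.95323181152344, 128.6807098388672), 11.509591102600098)
[[362.6000061035156, 361.6000061035156], [388.20001220703125, 235.5], [592.0, 277.0], [566.2999877929688, 403.1000061035156]]
cradle 930.5 ((488.5154724121094, 91.16754150390625), (54.325801849365234, 189.73614501953125), 88.55844116210938)
[[393.0, 66.4000015258789], [582.7000122070312, 61.599998474121094], [584.0, 115.9000015258789], [394.3999938964844, 120.69999694824219]]
gauge 1455.5 ((680.797119140625, -243.03334045410156), (128.38677978515625, 224.201171875), 4.321878910064697)
[[608.2999877929688, -136.10000610351562], [625.2000122070312, -359.70001220703125], [753.2999877929688, -350.0], [736.4000244140625, -126.4000015258789]]
```

View pics/crop1.png

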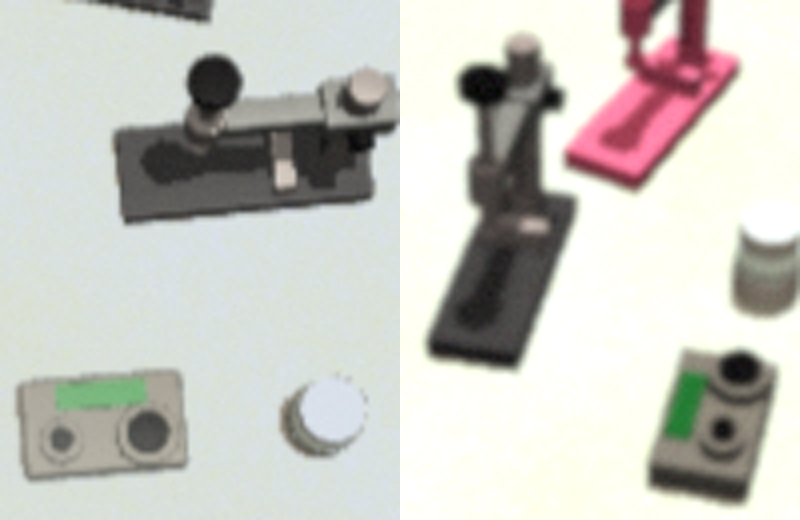

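The crop shows the large dark grey gauge with its knob at top-image pixel (315.5,155.5) and its column cap at (354,157). The mouth points left. The small key is at (277.5,245) and the large key at (299,242.5).

Run:
```python
from h import *
np.set_printoptions(precision=4,suppress=True)
t=cam('top');s=cam('side')
T=lambda x,y:(262+(x+.5)/4-.5,135+(y+.5)/4-.5)
S=lambda x,y:(235+(x-400+.5)/4-.5,135+(y+.5)/4-.5)
for n,a,b,z in [('knob',(214,82),(482,84),.235),('cap',(370,88),(523,43),None),('small',(62,439),(723,430),.034),('large',(149,430),(740,367),.034)]:
    p,e=tri(t,T(*a),s,S(*b)); print(n,p,e, 'planar', onz(t,T(*a),z or .19), onz(s,S(*b),z or .19))
for n,a,z in [('TL',(116,130),.02),('BLtop',(124,210),.02),('BL0',(125,221),0),('BR0',(373,201),0),('rTL',(20,384),.028),('rTR',(182,371),.028),('rBL',(30,472),.028),('rBR',(187,460),.028)]:
    print(n,onz(t,T(*a),z))
for n,b,z in [('mouthL',(430,347),.02),('mouthR',(519,360),.02),('mR0',(519,368),0),('ML0',(430,356),0),('backR',(577,197),.02)]:
    print(n,onz(s,S(*b),z))
for n,a,b in [('stop',(285,172),(534,227))]:
    print(n,*tri(t,T(*a),s,S(*b)))
```

```text
knob [ 0.6543 -0.1941  0.2299] 6.002333373535735e-06 planar [ 0.6526 -0.1936  0.235 ] [ 0.6518 -0.1875  0.235 ]
cap [ 0.6614 -0.3074  0.1887] 0.0011695699875034075 planar [ 0.6603 -0.3072  0.19  ] [ 0.6614 -0.3058  0.19  ]
small [ 0.4355 -0.084   0.0446] 0.00013240773214777814 planar [ 0.4369 -0.0839  0.034 ] [ 0.4374 -0.094   0.034 ]
large [ 0.4399 -0.1501  0.0459] 0.0014227163707596726 planar [ 0.4422 -0.1506  0.034 ] [ 0.4415 -0.162   0.034 ]
TL [ 0.686  -0.1328  0.02  ]
BLtop [ 0.6197 -0.1372  0.02  ]
BL0 [ 0.6158 -0.1384  0.    ]
BR0 [ 0.6274 -0.3383  0.    ]
rTL [ 0.481  -0.0525  0.028 ]
rTR [ 0.4882 -0.1779  0.028 ]
rBL [ 0.4129 -0.0589  0.028 ]
rBR [ 0.4192 -0.1791  0.028 ]
mouthL [ 0.6797 -0.125   0.02  ]
mouthR [ 0.609  -0.1322  0.02  ]
mR0 [ 0.6131 -0.143   0.    ]
ML0 [ 0.6844 -0.1346  0.    ]
backR [ 0.6259 -0.3344  0.02  ]
stop [ 0.6413 -0.2637  0.0403] 0.0016510821631656486
```

```bash
cat >> h.py <<'E'
from scipy.spatial.transform import Rotation as Ro
def go(target,yaw=None):
    o=bot.get_obs();R=Ro.from_quat(o['tool_rot']).as_matrix()
    d=R.T@(np.array(target)-o['eef_pos'])/.02
    y=np.degrees(np.arctan2(R[1,0],R[0,0]))
    print('t',round(o['clock'],2),'pos',o['eef_pos'].round(4),'yaw',round(y,2),'units',d.round(3),'F',np.round(o['ft_force'],1),'w',round(o['grip_width'],4),'tilt',R[:,2].round(3))
    if yaw is not None: print('roll units',round(-((yaw-y+180)%360-180)/60,3))
E
python3 -c "
from h import *
print(bot.tip_reach)"
```

```text
0.022
```

Call:
apply_moves([
  [0,0,-0.8,-0.11],
  [0,0,-0.8,-0.11],
  [0,0,-0.8,-0.11],
  [0,0,-0.8,-0.11],
  [0,0,-0.8,-0.11],
], claw=0)

```text
clock: 0.72
eef_pos: [0.1255, -0.4838, 0.334]
tool_rot: [0.914, 0.406, 0.0, -0.0]
ft_force: [0.6, 0.5, -0.0]
grip_width: 0.0853
grasp_force: 0.0
```

Call:
apply_moves([
  [0,0,0,-0.11],
  [0,0,0,-0.11],
  [0,0,0,-0.11],
  [0,0,0,-0.11],
  [0,0,0,-0.11],
])

```text
clock: 1.13
eef_pos: [0.1255, -0.4839, 0.3333]
tool_rot: [0.761, 0.649, 0.0, -0.0]
ft_force: [0.8, -0.3, -0.2]
grip_width: 0.0855
grasp_force: 0.0
```

Call:
apply_moves([
  [0,0,0,-0.11],
  [0,0,0,-0.11],
  [0,0,0,-0.11],
  [0,0,0,-0.11],
  [0,0,0,-0.11],
])

```text
clock: 1.55
eef_pos: [0.1255, -0.4839, 0.3332]
tool_rot: [0.546, 0.838, 0.0, -0.0]
ft_force: [0.3, 1.1, -0.9]
grip_width: 0.0857
grasp_force: 0.0
```

Call:
apply_moves([
  [0,0,0,-0.11],
  [0,0,0,-0.11],
  [0,0,0,-0.11],
  [0,0,0,-0.11],
  [0,0,0,-0.11],
])

```text
clock: 1.97
eef_pos: [0.1255, -0.4839, 0.3332]
tool_rot: [0.285, 0.958, 0.0, -0.0]
ft_force: [-0.0, -0.6, 0.5]
grip_width: 0.0855
grasp_force: 0.0
```

Call:
apply_moves([
  [0,0,0,-0.11],
  [0,0,0,-0.11],
  [0,0,0,-0.11],
  [0,0,0,-0.11],
  [0,0,0,-0.1],
])

```text
clock: 2.38
eef_pos: [0.1255, -0.4839, 0.3332]
tool_rot: [0.007, 1.0, 0.0, -0.0]
ft_force: [0.2, 0.9, 0.1]
grip_width: 0.0852
grasp_force: 0.0
```

```bash
python3 -c "
from h import *
go([.4895,.0925,.25],178.9)"
```

```text
t 2.38 pos [ 0.1255 -0.4839  0.3332] yaw 179.25 units [-17.824  29.054   4.166] F [0.2 0.9 0.1] w 0.0852 tilt [-0.  0. -1.]
roll units 0.006
```

Call:
apply_moves([
  [-0.59,0.97,0,0],
  [-0.59,0.97,0,0],
  [-0.59,0.97,0,0],
  [-0.59,0.97,0,0],
  [-0.59,0.97,0,0],
])

```text
clock: 2.8
eef_pos: [0.1867, -0.3871, 0.3332]
tool_rot: [0.009, 1.0, 0.0, 0.0]
ft_force: [-0.3, -0.3, 1.2]
grip_width: 0.0851
grasp_force: 0.0
```

Call:
apply_moves([
  [-0.59,0.97,0,0],
  [-0.59,0.97,0,0],
  [-0.59,0.97,0,0],
  [-0.59,0.97,0,0],
  [-0.59,0.97,0,0],
])

```text
clock: 3.22
eef_pos: [0.2474, -0.2912, 0.3333]
tool_rot: [0.009, 1.0, -0.0, 0.0]
ft_force: [0.7, -0.1, -0.4]
grip_width: 0.0851
grasp_force: 0.0
```

Call:
apply_moves([
  [-0.59,0.97,0,0],
  [-0.59,0.97,0,0],
  [-0.59,0.97,0,0],
  [-0.59,0.97,0,0],
  [-0.59,0.97,0,0],
])

```text
clock: 3.63
eef_pos: [0.3082, -0.1953, 0.3334]
tool_rot: [0.009, 1.0, -0.0, 0.0]
ft_force: [0.7, -0.4, -0.4]
grip_width: 0.0857
grasp_force: 0.0
```

Call:
apply_moves([
  [-0.59,0.97,0,0],
  [-0.59,0.97,0,0],
  [-0.59,0.97,0,0],
  [-0.59,0.97,0,0],
  [-0.59,0.97,0,0],
])

```text
clock: 4.05
eef_pos: [0.3691, -0.0993, 0.3334]
tool_rot: [0.009, 1.0, -0.0, 0.0]
ft_force: [0.5, -0.5, -0.4]
grip_width: 0.0859
grasp_force: 0.0
```

Call:
apply_moves([
  [-0.59,0.97,0,0],
  [-0.59,0.97,0,0],
  [-0.59,0.97,0,0],
  [-0.59,0.97,0,0],
  [-0.59,0.97,0,0],
])

```text
clock: 4.47
eef_pos: [0.4298, -0.0034, 0.3333]
tool_rot: [0.009, 1.0, -0.0, 0.0]
ft_force: [-0.1, -0.5, 0.3]
grip_width: 0.0854
grasp_force: 0.0
```

Call:
apply_moves([
  [-0.59,0.97,0.8,0],
  [-0.59,0.97,0.8,0],
  [-0.59,0.97,0.8,0],
  [-0.59,0.97,0.8,0],
  [-0.59,0.97,0.8,0],
])

```text
clock: 4.88
eef_pos: [0.4906, 0.0924, 0.2525]
tool_rot: [0.009, 1.0, -0.0, 0.0]
ft_force: [0.0, 0.2, 0.4]
grip_width: 0.0854
grasp_force: 0.0
```

```bash
python3 -c "
from h import *
go([.4895,.0925,.034],178.9)"
```

```text
t 4.88 pos [0.4906 0.0924 0.2525] yaw 178.95 units [5.8000e-02 2.0000e-03 1.0927e+01] F [0.  0.2 0.4] w 0.0854 tilt [ 0. -0. -1.]
roll units 0.001
```

Call:
apply_moves([
  [0.05,0,1,0],
  [0,0,1,0],
  [0,0,1,0],
  [0,0,1,0],
  [0,0,1,0],
])

```text
clock: 5.3
eef_pos: [0.4891, 0.0915, 0.1523]
tool_rot: [0.009, 1.0, -0.0, -0.0]
ft_force: [0.3, -0.3, 0.8]
grip_width: 0.0857
grasp_force: 0.0
```

Call:
apply_moves([
  [0,0,1,0],
  [0,0,1,0],
  [0,0,1,0],
  [0,0,1,0],
  [0,0,0.5,0],
])

```text
clock: 5.72
eef_pos: [0.4877, 0.0911, 0.061]
tool_rot: [0.009, 1.0, -0.0, -0.002]
ft_force: [0.3, -0.1, 0.6]
grip_width: 0.0852
grasp_force: 0.0
```

Call:
apply_moves([
  [0,0,0.5,0],
  [0,0,0.4,0],
  [0,0,0.4,0],
  [0,0,0.1,0],
  [0,0,0,0],
])

```text
clock: 6.13
eef_pos: [0.4891, 0.0913, 0.0351]
tool_rot: [0.009, 1.0, -0.0, -0.0]
ft_force: [-0.2, -0.2, -0.6]
grip_width: 0.0855
grasp_force: 0.0
```

Call:
apply_moves([
  [0,0,0,0],
  [0,0,0,0],
  [0,0,0,0],
  [0,0,0,0],
  [0,0,0,0],
], claw=1)

```text
clock: 6.55
eef_pos: [0.4899, 0.0918, 0.0362]
tool_rot: [0.009, 1.0, 0.001, 0.001]
ft_force: [-2.2, -1.0, 0.1]
grip_width: 0.0285
grasp_force: 60.1
```

Call:
apply_moves([
  [0,0,0,0],
  [0,0,0,0],
  [0,0,0,0],
  [0,0,0,0],
  [0,0,0,0],
])

```text
clock: 6.97
eef_pos: [0.4899, 0.0917, 0.0361]
tool_rot: [0.009, 1.0, 0.0, 0.001]
ft_force: [-1.0, 0.9, 6.7]
grip_width: 0.0284
grasp_force: 61.0
```

```bash
python3 -c "
from h import *
go([.4895,.0925,.15],178.9)"
```

```text
t 6.97 pos [0.4899 0.0917 0.0361] yaw 178.95 units [ 0.013  0.044 -5.695] F [-1.   0.9  6.7] w 0.0284 tilt [ 0.002  0.001 -1.   ]
roll units 0.001
```

Call:
apply_moves([
  [0,0,-0.5,0],
  [0,0,-0.8,0],
  [0,0,-1,0],
  [0,0,-1,0],
  [0,0,-1,0.1],
])

```text
clock: 7.38
eef_pos: [0.4882, 0.0911, 0.1218]
tool_rot: [0.062, 0.998, -0.0, -0.001]
ft_force: [-0.3, -0.0, -3.0]
grip_width: 0.0289
grasp_force: 60.0
```

Call:
apply_moves([
  [0,0,-1,0.11],
  [0,0,0,0.11],
  [0,0,0,0.11],
  [0,0,0,0.11],
  [0,0,0,0.11],
])

```text
clock: 7.8
eef_pos: [0.4885, 0.0911, 0.1413]
tool_rot: [0.345, 0.939, -0.001, -0.001]
ft_force: [-0.2, 0.3, -2.0]
grip_width: 0.0289
grasp_force: 60.1
```

Call:
apply_moves([
  [0,0,0,0.11],
  [0,0,0,0.11],
  [0,0,0,0.11],
  [0,0,0,0.11],
  [0,0,0,0.11],
])

```text
clock: 8.22
eef_pos: [0.4884, 0.0911, 0.141]
tool_rot: [0.598, 0.802, -0.001, -0.001]
ft_force: [0.2, -0.4, -3.0]
grip_width: 0.0289
grasp_force: 60.0
```

Call:
apply_moves([
  [0,0,0,0.11],
  [0,0,0,0.11],
  [0,0,0,0],
  [0,0,0,0],
  [0,0,0,0],
])

```text
clock: 8.63
eef_pos: [0.4889, 0.0913, 0.1412]
tool_rot: [0.683, 0.731, -0.0, -0.0]
ft_force: [0.8, 0.1, -2.5]
grip_width: 0.0283
grasp_force: 60.0
```

```bash
python3 -c "
from h import *
go([.477,.319,.1],93.5)"
```

```text
t 8.63 pos [0.4889 0.0913 0.1412] yaw 93.88 units [11.401  0.179  2.055] F [ 0.8  0.1 -2.5] w 0.0283 tilt [-0.001 -0.    -1.   ]
roll units 0.006
```

Call:
apply_moves([
  [0.6,0.01,0,0.006],
  [0.9,0.02,0,0],
  [1,0.02,0,0],
  [1,0.02,0,0],
  [1,0.02,0,0],
])

```text
clock: 9.05
eef_pos: [0.4854, 0.182, 0.1413]
tool_rot: [0.685, 0.728, -0.0, -0.0]
ft_force: [1.0, 0.4, -2.9]
grip_width: 0.0288
grasp_force: 60.0
```

Call:
apply_moves([
  [1,0.02,0,0],
  [1,0.02,0,0],
  [1,0.02,0,0],
  [1,0.02,0,0],
  [1,0.02,0,0],
])

```text
clock: 9.47
eef_pos: [0.4814, 0.2821, 0.1412]
tool_rot: [0.685, 0.728, -0.0, -0.0]
ft_force: [0.8, -0.3, -2.3]
grip_width: 0.0285
grasp_force: 60.0
```

Call:
apply_moves([
  [1,0,0.3,0],
  [0.6,0,0.5,0],
  [0.3,0,0.8,0],
  [0,0,0.8,0],
  [0,0,0.8,0],
])

```text
clock: 9.88
eef_pos: [0.479, 0.3194, 0.0759]
tool_rot: [0.685, 0.728, -0.001, 0.0]
ft_force: [0.5, -0.2, -3.6]
grip_width: 0.0283
grasp_force: 60.1
```

Call:
apply_moves([
  [0,0,0.8,0],
  [0,0,0.5,0],
  [0,0,0.3,0],
  [0,0,0.2,0],
  [0,0,0.2,0],
])

```text
clock: 10.3
eef_pos: [0.4798, 0.3192, 0.0373]
tool_rot: [0.686, 0.728, 0.0, 0.0]
ft_force: [0.9, 0.5, -1.7]
grip_width: 0.0288
grasp_force: 60.0
```

```bash
python3 -c "
from h import *
go([.477,.319,.0335],93.5)"
```

```text
t 10.3 pos [0.4798 0.3192 0.0373] yaw 93.39 units [-0.003 -0.142  0.187] F [ 0.9  0.5 -1.7] w 0.0288 tilt [ 0.  0. -1.]
roll units -0.002
```

Lower the last millimetres, release, and rise.

Call:
apply_moves([
  [0,0,0.1,0],
  [0,0,0.08,0],
  [0,0,0,0],
  [0,0,0,0],
  [0,0,0,0],
])

```text
clock: 10.72
eef_pos: [0.4798, 0.3194, 0.0342]
tool_rot: [0.686, 0.728, 0.0, 0.0]
ft_force: [-1.0, -0.6, -2.5]
grip_width: 0.0286
grasp_force: 60.0
```

Call:
apply_moves([
  [0,0,0,0],
  [0,0,0,0],
  [0,0,0,0],
  [0,0,0,0],
  [0,0,0,0],
], claw=0)

```text
clock: 11.13
eef_pos: [0.4797, 0.3194, 0.034]
tool_rot: [0.686, 0.728, 0.0, 0.0]
ft_force: [-0.0, -0.0, 0.6]
grip_width: 0.085
grasp_force: 0.0
```

Call:
apply_moves([
  [0,0,0,0],
  [0,0,-0.5,0],
  [0,0,-1,0],
  [0,0,-1,0],
  [0,0,0,0],
])

```text
clock: 11.55
eef_pos: [0.482, 0.3209, 0.0886]
tool_rot: [0.686, 0.728, 0.004, 0.001]
ft_force: [-0.2, 0.2, -0.2]
grip_width: 0.0853
grasp_force: 0.0
```

Run:
```python
from h import *
t=cam('top','top2.png')
s=cam('side','side2.png')
go([.479,.382,.0315],93.5)
for n in (t,s): pass
print(proj(t,[.479,.319,.027]),proj(s,[.479,.319,.027]))
a=cv2.resize(t['image'][180:320,90:260],(400,330));b=cv2.resize(s['image'][280:420,180:350],(400,330))
cv2.imwrite('pics/c2.png',np.hstack([a,b]))
```

```text
t 11.65 pos [0.4804 0.3198 0.0853] yaw 93.38 units [3.103 0.108 2.698] F [ 0.  -0.2  0.3] w 0.0855 tilt [ 0.003  0.002 -1.   ]
roll units -0.002
[146.01291845 234.2818227 ] [254.98678916 360.45242151]
```

View pics/c2.png

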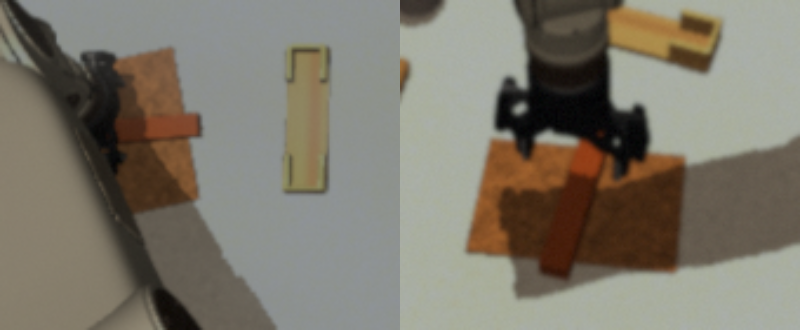

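The bar lies flat and free across the mat, with its near end at about top pixel (175,233). Next is the regrip 65 mm toward the +y end.

Call:
apply_moves([
  [0.65,0,0,0],
  [0.65,0,0,0],
  [0.65,0,0,0],
  [0.65,0,0,0],
  [0.63,0.04,0,0],
])

```text
clock: 12.07
eef_pos: [0.4758, 0.3856, 0.083]
tool_rot: [0.686, 0.728, -0.001, -0.0]
ft_force: [-0.6, -0.4, 0.1]
grip_width: 0.0857
grasp_force: 0.0
```

Call:
apply_moves([
  [0,0,0.7,0],
  [0,0,0.7,0],
  [0,0,0.7,0],
  [0,0,0.4,0],
  [0,0,0.15,0],
])

```text
clock: 12.48
eef_pos: [0.4753, 0.3839, 0.0286]
tool_rot: [0.686, 0.728, -0.002, -0.0]
ft_force: [0.4, -0.9, -0.1]
grip_width: 0.0853
grasp_force: 0.0
```

Run:
```python
from h import *
go([.4759,.384,.032],93.4)
```

```text
t 12.48 pos [0.4753 0.3839 0.0286] yaw 93.44 units [ 0.004  0.031 -0.17 ] F [ 0.4 -0.9 -0.1] w 0.0853 tilt [-0.003 -0.002 -1.   ]
roll units 0.001
```

Call:
apply_moves([
  [0,0.03,-0.15,0],
  [0,0,0,0],
  [0,0,0,0],
  [0,0,0,0],
  [0,0,0,0],
])

```text
clock: 12.9
eef_pos: [0.4776, 0.3841, 0.0346]
tool_rot: [0.686, 0.728, 0.001, 0.0]
ft_force: [-0.1, 0.2, 0.2]
grip_width: 0.0854
grasp_force: 0.0
```

Call:
apply_moves([
  [0,0,0,0],
  [0,0,0,0],
  [0,0,0,0],
  [0,0,0,0],
  [0,0,0,0],
], claw=1)

```text
clock: 13.32
eef_pos: [0.4772, 0.384, 0.0342]
tool_rot: [0.686, 0.728, 0.0, -0.0]
ft_force: [-0.4, -1.4, 1.5]
grip_width: 0.0285
grasp_force: 59.8
```

Call:
apply_moves([
  [0,0,0,0],
  [0,0,0,0],
  [0,0,0,0],
  [0,0,-0.3,0],
  [0,0,-0.6,0],
])

```text
clock: 13.73
eef_pos: [0.4754, 0.3825, 0.0497]
tool_rot: [0.686, 0.728, -0.003, -0.0]
ft_force: [0.1, -0.3, -3.4]
grip_width: 0.0285
grasp_force: 59.6
```

Call:
apply_moves([
  [0,0,-1,0],
  [0,0,-1,0],
  [0,0,-1,0],
  [0,0,-1,0],
  [0,0,-1,0],
])

```text
clock: 14.15
eef_pos: [0.4765, 0.3833, 0.152]
tool_rot: [0.686, 0.728, -0.001, -0.0]
ft_force: [0.7, 0.5, -2.3]
grip_width: 0.0286
grasp_force: 59.6
```

Run:
```python
from h import *
t=cam('top')
print('cup',onz(t,(209,143),.07))
go([.641,.0237,.15],93.5)
```

```text
cup [0.75537394 0.12138735 0.07      ]
t 14.2 pos [0.4784 0.3848 0.1569] yaw 93.38 units [-18.505   7.049   0.316] F [ 1.2  1.  -0.2] w 0.0285 tilt [ 0.004  0.004 -1.   ]
roll units -0.002
```

Call:
apply_moves([
  [-0.5,0.2,0,0],
  [-0.9,0.34,0,0],
  [-0.95,0.36,0,0],
  [-0.95,0.36,0,0],
  [-0.95,0.36,0,0],
])

```text
clock: 14.62
eef_pos: [0.5137, 0.2986, 0.1491]
tool_rot: [0.686, 0.728, -0.002, -0.0]
ft_force: [0.7, -0.2, -2.9]
grip_width: 0.0285
grasp_force: 59.7
```

Call:
apply_moves([
  [-0.95,0.36,0,0],
  [-0.95,0.36,0,0],
  [-0.95,0.36,0,0],
  [-0.95,0.36,0,0],
  [-0.95,0.36,0,0],
])

```text
clock: 15.03
eef_pos: [0.5551, 0.2058, 0.1491]
tool_rot: [0.686, 0.727, -0.002, -0.001]
ft_force: [-0.0, 0.6, -1.4]
grip_width: 0.0286
grasp_force: 59.7
```

Call:
apply_moves([
  [-0.95,0.36,0,0],
  [-0.95,0.36,0,0],
  [-0.95,0.36,0,0],
  [-0.95,0.36,0,0],
  [-0.95,0.36,0,0],
])

```text
clock: 15.45
eef_pos: [0.5964, 0.1133, 0.149]
tool_rot: [0.686, 0.727, -0.002, -0.001]
ft_force: [-0.2, 0.8, -2.5]
grip_width: 0.0285
grasp_force: 59.7
```

Call:
apply_moves([
  [-0.95,0.36,0,0],
  [-0.95,0.36,0,0],
  [-0.95,0.36,0,0],
  [-0.9,0.36,0,0],
  [-0.4,0.2,0,0],
])

```text
clock: 15.87
eef_pos: [0.6344, 0.0312, 0.149]
tool_rot: [0.687, 0.727, -0.002, -0.001]
ft_force: [0.2, 0.5, -2.2]
grip_width: 0.0285
grasp_force: 59.6
```

Run:
```python
from h import *
np.set_printoptions(precision=4,suppress=True)
go([.641,.0237,.065],93.5)
t=cam('top','top3.png');s=cam('side','side3.png')
a=cv2.resize(t['image'][120:240,220:360],(400,343));b=cv2.resize(s['image'][135:315,200:350],(400,480))
c=np.zeros((480,800,3),np.uint8);c[:343,:400]=a;c[:,400:]=b
cv2.imwrite('pics/c3.png',np.clip(c*1.6,0,255).astype(np.uint8))
```

```text
t 15.87 pos [0.6344 0.0312 0.149 ] yaw 93.21 units [-0.386  0.325  4.198] F [ 0.2  0.5 -2.2] w 0.0285 tilt [-0.004 -0.001 -1.   ]
roll units -0.005
```

View pics/c3.png

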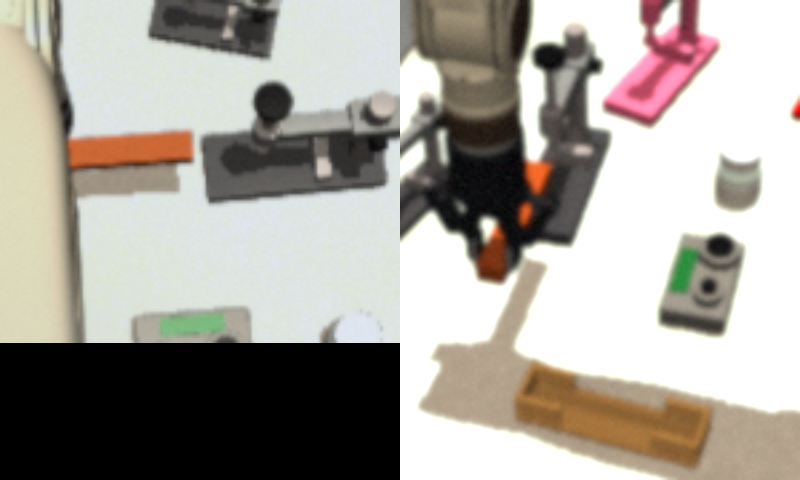

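The bar is held level and lines up with the gauge's mouth. Its free end is at top pixel (287,171).

Call:
apply_moves([
  [-0.2,0.32,0.6,0],
  [-0.1,0,0.9,0],
  [0,0,0.9,0],
  [0,0,0.9,0],
  [0,0,0.7,0],
])

```text
clock: 16.38
eef_pos: [0.6404, 0.0301, 0.0687]
tool_rot: [0.685, 0.728, -0.001, -0.001]
ft_force: [-0.3, -0.4, -2.6]
grip_width: 0.0286
grasp_force: 59.6
```

Call:
apply_moves([
  [0,0,0.3,0],
  [0,0,0,0],
  [0,0,0,0],
  [0,0,0,0],
  [0,0,0,0],
])

```text
clock: 16.8
eef_pos: [0.6429, 0.0292, 0.0671]
tool_rot: [0.686, 0.728, 0.001, 0.001]
ft_force: [0.9, -0.3, -1.8]
grip_width: 0.0285
grasp_force: 59.6
```

Run:
```python
from h import *
np.set_printoptions(precision=4,suppress=True)
go([.649,-.1061,.062],93.5)
t=cam('top');s=cam('side')
h=cv2.cvtColor(t['image'],cv2.COLOR_BGR2HSV)
m=((h[...,0]<14)&(h[...,1]>120)).astype(np.uint8);m[:, :235]=0;m[:130]=0;m[230:]=0;m[:,340:]=0
z=bot.get_obs()['eef_pos'][2]-.029+.022
p=np.argwhere(m)[:,::-1]; print(p.min(0),p.max(0))
for c in range(245,p[:,0].max()+1,5):
    r=p[p[:,0]==c][:,1]
    if len(r): print(c,onz(t,(c,r.min()-.5),z)[:2],onz(t,(c,r.max()+.5),z)[:2])
print('end',onz(t,(p[:,0].max()+.5,170),z))
# gauge base edge at z .02: dark rows
g=h[...,2]
for c in (296,302,335,345,349):
    print(c,g[150:200,c].tolist())
```

```text
t 16.8 pos [0.6429 0.0292 0.0671] yaw 93.4 units [-6.771 -0.099  0.253] F [ 0.9 -0.3 -1.8] w 0.0285 tilt [ 0.003  0.    -1.   ]
roll units -0.002
[247 171] [286 183]
250 [ 0.6563 -0.005 ] [ 0.6242 -0.0046]
255 [ 0.6559 -0.0205] [ 0.627  -0.0201]
260 [ 0.6588 -0.036 ] [ 0.6266 -0.0355]
265 [ 0.6584 -0.0515] [ 0.6295 -0.051 ]
270 [ 0.6612 -0.0671] [ 0.6291 -0.0665]
275 [ 0.6608 -0.0826] [ 0.6287 -0.0819]
280 [ 0.6605 -0.0982] [ 0.6315 -0.0975]
285 [ 0.6633 -0.1138] [ 0.6312 -0.1129]
end [ 0.6648 -0.1185  0.06  ]
296 [143, 144, 143, 145, 143, 144, 143, 144, 144, 144, 145, 144, 144, 145, 145, 141, 114, 76, 59, 57, 57, 57, 57, 57, 55, 54, 57, 58, 60, 58, 59, 59, 58, 58, 59, 60, 61, 61, 59, 46, 71, 120, 143, 144, 145, 145, 144, 144, 146, 144]
302 [144, 145, 143, 144, 143, 144, 145, 144, 143, 144, 144, 144, 145, 143, 143, 136, 101, 63, 54, 47, 36, 30, 29, 30, 31, 28, 30, 30, 30, 29, 32, 47, 58, 61, 62, 61, 62, 60, 47, 47, 113, 143, 144, 144, 145, 144, 145, 146, 145, 146]
335 [144, 144, 144, 144, 143, 143, 144, 141, 122, 106, 103, 103, 106, 109, 109, 82, 45, 32, 32, 35, 36, 35, 36, 35, 41, 57, 70, 104, 121, 122, 120, 89, 51, 56, 62, 44, 50, 117, 143, 143, 144, 144, 144, 143, 145, 144, 144, 145, 144, 145]
345 [143, 144, 144, 142, 128, 110, 104, 102, 99, 99, 97, 101, 106, 109, 111, 108, 78, 42, 29, 27, 30, 30, 33, 33, 33, 33, 31, 30, 34, 38, 37, 38, 51, 60, 46, 50, 113, 142, 145, 144, 144, 146, 144, 143, 144, 144, 144, 144, 144, 143]
349 [144, 144, 142, 124, 99, 89, 87, 81, 61, 39, 33, 32, 33, 55, 91, 97, 63, 28, 10, 10, 11, 17, 19, 27, 32, 30, 34, 49, 58, 61, 59, 58, 59, 58, 42, 58, 117, 142, 145, 144, 145, 145, 143, 144, 143, 144, 144, 145, 144, 144]
```

Call:
apply_moves([
  [-0.5,0.1,0.1,0],
  [-0.8,0.04,0.1,0],
  [-0.8,0,0.05,0],
  [-0.8,0,0,0],
  [-0.8,0,0,0],
])

```text
clock: 17.32
eef_pos: [0.6488, -0.0475, 0.0604]
tool_rot: [0.686, 0.727, -0.0, -0.0]
ft_force: [-0.1, -0.1, -1.7]
grip_width: 0.0285
grasp_force: 59.7
```

Call:
apply_moves([
  [-0.8,0,0,0],
  [-0.6,0,0,0],
  [-0.4,0,0,0],
  [-0.2,0,0,0],
  [0,0,0,0],
])

```text
clock: 17.73
eef_pos: [0.6514, -0.0859, 0.0607]
tool_rot: [0.686, 0.727, 0.0, 0.0]
ft_force: [0.6, -0.4, -3.3]
grip_width: 0.0287
grasp_force: 59.7
```

Run:
```python
from h import *
np.set_printoptions(precision=4,suppress=True)
go([.652,-.108,.051],93.4)
t=cam('top','top4.png');s=cam('side','side4.png')
a=cv2.resize(t['image'][140:200,240:360],(800,400),interpolation=cv2.INTER_CUBIC)
b=cv2.resize(s['image'][140:260,200:300],(240,200))
c=np.zeros((600,800,3),np.uint8);c[:400]=a;c[400:,:240]=b
b=s['image'][165:225,240:300];c[400:,300:500]=cv2.resize(b,(200,200))
cv2.imwrite('pics/c4.png',np.clip(c*1.6,0,255).astype(np.uint8))
```

```text
t 17.73 pos [ 0.6514 -0.0859  0.0607] yaw 93.29 units [-1.103 -0.035  0.484] F [ 0.6 -0.4 -3.3] w 0.0287 tilt [ 0.  0. -1.]
roll units -0.002
```

View pics/c4.png

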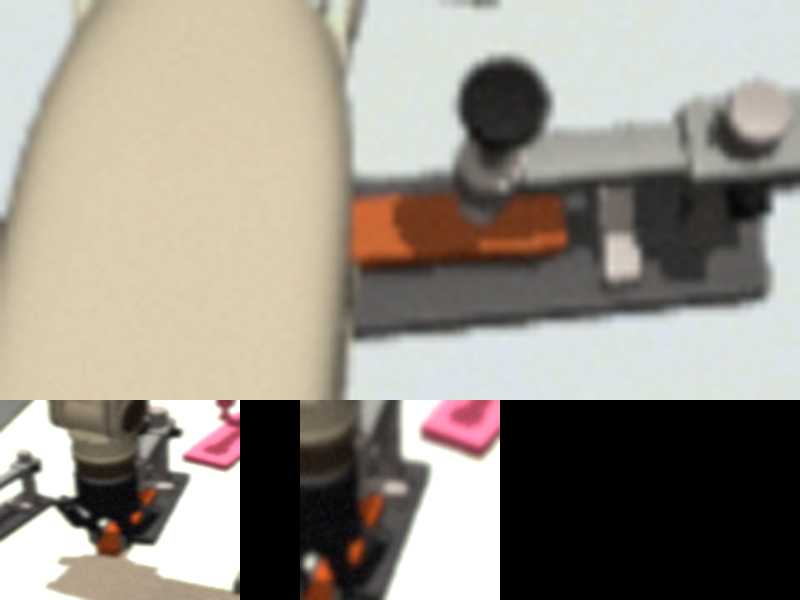

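The bar is under the foot. Its end (crop x 568) is about 15–20 mm short of the stop face (crop x 600), and it sits central on the base.

Call:
apply_moves([
  [0,0,0.2,0],
  [0,0,0.2,0],
  [0,0,0.08,0],
  [0,0,0,0],
  [0,0,0,0],
])

```text
clock: 18.25
eef_pos: [0.6512, -0.0842, 0.0507]
tool_rot: [0.686, 0.728, -0.0, -0.0]
ft_force: [0.2, -0.1, -2.8]
grip_width: 0.0282
grasp_force: 59.7
```

Call:
apply_moves([
  [-0.15,0,0,0],
  [-0.15,0,0,0],
  [-0.15,0,0,0],
  [-0.15,0,0,0],
  [0,0,0,0],
])

```text
clock: 18.67
eef_pos: [0.6522, -0.0978, 0.0512]
tool_rot: [0.686, 0.727, -0.0, 0.0]
ft_force: [-0.3, -0.4, -2.1]
grip_width: 0.0283
grasp_force: 59.7
```

Call:
apply_moves([
  [-0.08,0,0,0],
  [-0.08,0,0,0],
  [-0.04,0,0,0],
  [0,0,0,0],
  [0,0,0,0],
])

```text
clock: 19.08
eef_pos: [0.6524, -0.1007, 0.0511]
tool_rot: [0.686, 0.728, 0.0, -0.0]
ft_force: [0.2, 0.9, -1.6]
grip_width: 0.0285
grasp_force: 59.7
```

Run:
```python
from h import *
go([.652,-.108,.049],93.4)
```

```text
t 19.08 pos [ 0.6524 -0.1007  0.0511] yaw 93.38 units [-0.362 -0.04   0.106] F [ 0.2  0.9 -1.6] w 0.0285 tilt [ 0.  0. -1.]
roll units -0.0
```

Call:
apply_moves([
  [-0.08,0,0,0],
  [-0.08,0,0,0],
  [0,0,0,0],
  [0,0,0,0],
  [0,0,0,0],
])

```text
clock: 19.5
eef_pos: [0.6526, -0.1039, 0.0511]
tool_rot: [0.686, 0.728, -0.0, 0.0]
ft_force: [0.6, 0.1, -2.2]
grip_width: 0.0283
grasp_force: 59.7
```

Call:
apply_moves([
  [-0.08,0,0,0],
  [-0.08,0,0,0],
  [0,0,0,0],
  [0,0,0,0],
  [0,0,0,0],
])

```text
clock: 19.92
eef_pos: [0.6523, -0.1042, 0.0509]
tool_rot: [0.685, 0.728, 0.001, -0.002]
ft_force: [-1.1, 7.8, -1.0]
grip_width: 0.0285
grasp_force: 59.8
```

Call:
apply_moves([
  [0.15,0,0,0],
  [0,0,0.05,0],
  [0,0,0.06,0],
  [0,0,0,0],
  [0,0,0,0],
])

```text
clock: 20.33
eef_pos: [0.6528, -0.104, 0.0491]
tool_rot: [0.686, 0.728, 0.0, 0.0]
ft_force: [0.0, 2.2, -0.6]
grip_width: 0.0286
grasp_force: 59.8
```

Run:
```python
from h import *
go([.652,-.104,.049],93.4)
```

```text
t 20.33 pos [ 0.6528 -0.104   0.0491] yaw 93.39 units [ 0.003 -0.041  0.005] F [ 0.   2.2 -0.6] w 0.0286 tilt [ 0.001  0.    -1.   ]
roll units -0.0
```

Call:
apply_moves([
  [0,0,0,0],
  [0,0,0,0],
  [0,0,0,0],
  [0,0,0,0],
  [0,0,0,0],
], claw=0)

```text
clock: 20.75
eef_pos: [0.6527, -0.1045, 0.0491]
tool_rot: [0.686, 0.728, -0.0, 0.0]
ft_force: [0.5, 1.1, 0.5]
grip_width: 0.0852
grasp_force: 0.0
```

Call:
apply_moves([
  [0,0,0,0],
  [0,0,-0.3,0],
  [0,0,-0.8,0],
  [0,0,-1,0],
  [0,0,-1,0],
])

```text
clock: 21.17
eef_pos: [0.6521, -0.1041, 0.1114]
tool_rot: [0.686, 0.728, -0.0, -0.001]
ft_force: [0.8, -0.5, 0.4]
grip_width: 0.0854
grasp_force: 0.0
```

Call:
apply_moves([
  [0.6,0,-1,0],
  [1,0,-1,0],
  [1,0,-0.5,0],
  [1,0,0,0],
  [1,0,0,0],
])

```text
clock: 21.58
eef_pos: [0.6479, -0.0116, 0.1631]
tool_rot: [0.686, 0.728, 0.001, 0.001]
ft_force: [0.6, -0.2, -0.1]
grip_width: 0.0853
grasp_force: 0.0
```

Call:
apply_moves([
  [1,-0.6,0,0],
  [1,-0.6,0,0],
  [1,-0.6,0,0],
  [0.5,-0.6,0,0],
  [0,0,0,0],
], claw=1)

```text
clock: 22.0
eef_pos: [0.5929, 0.057, 0.1616]
tool_rot: [0.685, 0.729, -0.0, -0.001]
ft_force: [-0.6, -0.8, -0.5]
grip_width: 0.0257
grasp_force: 0.0
```

Run:
```python
from h import *
np.set_printoptions(precision=4,suppress=True)
go([.44,-.083,.12],93.4)
t=cam('top');s=cam('side')
a=cv2.resize(t['image'][140:260,240:360],(480,480),interpolation=cv2.INTER_CUBIC)
b=cv2.resize(s['image'][140:260,225:305],(320,480),interpolation=cv2.INTER_CUBIC)
cv2.imwrite('pics/c5.png',np.clip(np.hstack([a,b])*1.6,0,255).astype(np.uint8))
h=cv2.cvtColor(t['image'],cv2.COLOR_BGR2HSV)
m=((h[...,0]<14)&(h[...,1]>120)).astype(np.uint8);m[:, :235]=0;m[:130]=0;m[230:]=0;m[:,350:]=0
p=np.argwhere(m)[:,::-1];print(p.min(0),p.max(0))
for c in range(p[:,0].min(),p[:,0].max()+1,5):
    r=p[p[:,0]==c][:,1]
    if len(r): print(c,onz(t,(c,r.min()-.5),.042)[:2],onz(t,(c,r.max()+.5),.042)[:2])
```

```text
t 22.0 pos [0.5929 0.057  0.1616] yaw 93.57 units [-6.51  -8.066  2.086] F [-0.6 -0.8 -0.5] w 0.0257 tilt [-0.001  0.    -1.   ]
roll units 0.003
[276 168] [329 181]
276 [ 0.6628 -0.0856] [ 0.6368 -0.085 ]
281 [ 0.6657 -0.1014] [ 0.6331 -0.1006]
286 [ 0.6653 -0.1172] [ 0.6327 -0.1163]
291 [ 0.6682 -0.133 ] [ 0.6356 -0.132 ]
296 [ 0.6711 -0.1488] [ 0.6352 -0.1477]
301 [ 0.6707 -0.1645] [ 0.6348 -0.1633]
306 [ 0.6703 -0.1803] [ 0.6377 -0.1791]
311 [ 0.6568 -0.1955] [ 0.6373 -0.1947]
316 [ 0.6695 -0.2117] [ 0.6369 -0.2104]
321 [ 0.6724 -0.2276] [ 0.6398 -0.2262]
326 [ 0.6752 -0.2434] [ 0.6394 -0.2418]
```

View pics/c5.png

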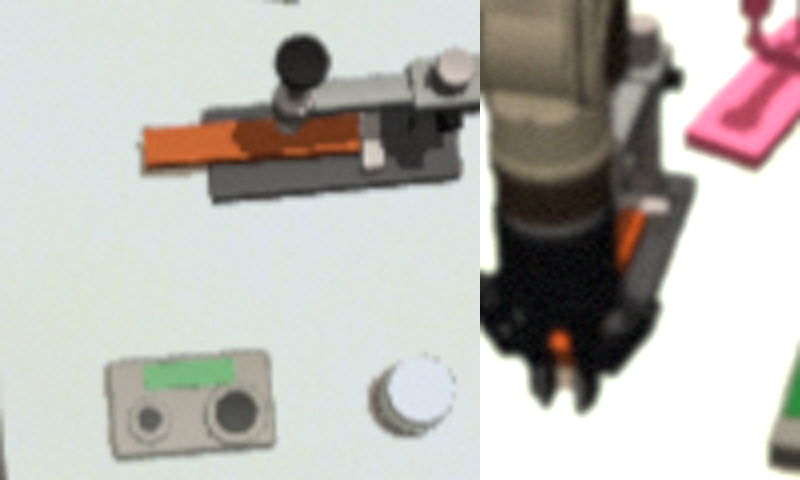

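The bar lies square against the stop, central to within a few millimetres, and the hand is clear. Next is the small key.

Call:
apply_moves([
  [-0.4,-0.5,0,0],
  [-0.7,-0.85,0,0],
  [-0.75,-0.9,0,0],
  [-0.75,-0.9,0,0],
  [-0.75,-0.9,0,0],
])

```text
clock: 22.52
eef_pos: [0.5184, -0.0186, 0.1611]
tool_rot: [0.686, 0.727, 0.0, 0.001]
ft_force: [-0.1, 0.2, -0.0]
grip_width: -0.0002
grasp_force: 0.0
```

Call:
apply_moves([
  [-0.75,-0.9,0.3,0],
  [-0.75,-0.9,0.5,0],
  [-0.75,-0.9,0.7,0],
  [-0.6,-0.8,0.7,0],
  [-0.4,-0.5,0.7,0],
])

```text
clock: 22.93
eef_pos: [0.4415, -0.0887, 0.1028]
tool_rot: [0.687, 0.727, -0.0, 0.001]
ft_force: [-0.4, -0.7, -0.7]
grip_width: -0.0004
grasp_force: 0.0
```

Run:
```python
from h import *
go([.439,-.086,.075],93.4)
```

```text
t 22.93 pos [ 0.4415 -0.0887  0.1028] yaw 93.21 units [ 0.145 -0.116  1.391] F [-0.4 -0.7 -0.7] w -0.0004 tilt [ 0.001 -0.001 -1.   ]
roll units -0.003
```

Call:
apply_moves([
  [0.14,-0.12,0.3,0],
  [0,0,0.5,0],
  [0,0,0.35,0],
  [0,0,0.2,0],
  [0,0,0,0],
])

```text
clock: 23.35
eef_pos: [0.4399, -0.0838, 0.0754]
tool_rot: [0.686, 0.728, -0.0, -0.0]
ft_force: [0.1, 0.5, -0.3]
grip_width: -0.0001
grasp_force: 0.0
```

Run:
```python
from h import *
go([.439,-.086,.06],93.4)
t=cam('top');s=cam('side')
o=bot.get_obs()['eef_pos'];tip=o-[0,0,.022]
print(proj(t,tip),proj(s,tip))
b=cv2.resize(s['image'][205:275,280:350],(480,480),interpolation=cv2.INTER_CUBIC)
a=cv2.resize(t['image'][205:275,265:311],(316,480),interpolation=cv2.INTER_CUBIC)
cv2.imwrite('pics/c6.png',np.clip(np.hstack([b,a])*1.8,0,255).astype(np.uint8))
```

```text
t 23.35 pos [ 0.4399 -0.0838  0.0754] yaw 93.38 units [-0.106 -0.051  0.768] F [ 0.1  0.5 -0.3] w -0.0001 tilt [-0.001  0.    -1.   ]
roll units -0.0
[276.99592594 242.40347609] [313.8825836  239.53995147]
```

View pics/c6.png

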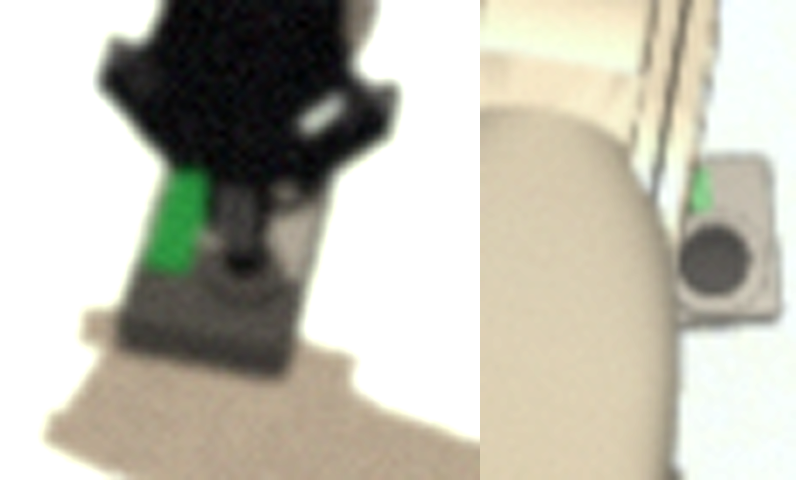

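The side view shows the closed fingertips at about (315,243), right above the small key. Going down in small steps.

Call:
apply_moves([
  [-0.05,-0.03,0.15,0],
  [0,0,0.15,0],
  [0,0,0.1,0],
  [0,0,0,0],
  [0,0,0,0],
])

```text
clock: 23.87
eef_pos: [0.44, -0.085, 0.0684]
tool_rot: [0.686, 0.728, 0.001, 0.001]
ft_force: [0.8, -0.3, 3.7]
grip_width: -0.0001
grasp_force: 1.5
```

Call:
apply_moves([
  [0,0,0.1,0],
  [0,0,0.05,0],
  [0,0,0,0],
  [0,0,0,0],
  [0,0,0,0],
])

```text
clock: 24.28
eef_pos: [0.44, -0.085, 0.066]
tool_rot: [0.686, 0.728, 0.001, 0.001]
ft_force: [-0.2, -0.6, 9.1]
grip_width: -0.0002
grasp_force: 4.7
```

Call:
apply_moves([
  [0,0,0.1,0],
  [0,0,0,0],
  [0,0,0,0],
  [0,0,0,0],
  [0,0,0,0],
])

```text
clock: 24.7
eef_pos: [0.4401, -0.0851, 0.0656]
tool_rot: [0.686, 0.728, 0.001, 0.001]
ft_force: [-3.6, 1.1, 24.2]
grip_width: -0.0
grasp_force: 12.1
```

Run:
```python
from h import *
go([.439,-.086,.06],93.4)
```

```text
t 24.7 pos [ 0.4401 -0.0851  0.0656] yaw 93.38 units [-0.044 -0.059  0.282] F [-3.6  1.1 24.2] w -0.0 tilt [ 0.003 -0.001 -1.   ]
roll units -0.0
```

The key bottomed out at 24 N. Raising clear and heading to the knob.

Call:
apply_moves([
  [0,0,-0.5,0],
  [0,0,-1,0],
  [0,0,-1,0],
  [0,0,-1,0],
  [0,0,-1,0],
])

```text
clock: 25.12
eef_pos: [0.4378, -0.0846, 0.153]
tool_rot: [0.686, 0.728, -0.001, -0.001]
ft_force: [0.1, -0.3, -0.8]
grip_width: -0.0004
grasp_force: 0.0
```

Call:
apply_moves([
  [0,0,-1,0],
  [0,0,-1,0],
  [0,0,-1,0],
  [0,0,-1,0],
  [0,0,-1,0],
])

```text
clock: 25.53
eef_pos: [0.438, -0.0846, 0.253]
tool_rot: [0.686, 0.728, -0.001, -0.001]
ft_force: [-0.1, 0.4, 0.0]
grip_width: -0.0
grasp_force: 0.0
```

Call:
apply_moves([
  [0,0,-1,0],
  [0,0,-0.7,0],
  [0,0,-0.3,0],
  [0,0,0,0],
  [0,0,0,0],
])

```text
clock: 25.95
eef_pos: [0.4386, -0.0847, 0.292]
tool_rot: [0.686, 0.728, -0.0, -0.001]
ft_force: [-0.4, -0.2, 0.0]
grip_width: -0.0003
grasp_force: 0.0
```

Run:
```python
from h import *
go([.656,-.1945,.285],93.4)
```

```text
t 25.95 pos [ 0.4386 -0.0847  0.292 ] yaw 93.38 units [-6.12  10.529  0.329] F [-0.4 -0.2  0. ] w -0.0003 tilt [-0.002  0.    -1.   ]
roll units -0.0
```

Call:
apply_moves([
  [-0.25,0.4,0,0],
  [-0.45,0.8,0,0],
  [-0.5,0.85,0,0],
  [-0.5,0.85,0,0],
  [-0.5,0.85,0,0],
])

```text
clock: 26.37
eef_pos: [0.5172, -0.125, 0.2912]
tool_rot: [0.686, 0.728, -0.001, -0.001]
ft_force: [-0.8, 0.5, 0.9]
grip_width: 0.0003
grasp_force: 0.0
```

Call:
apply_moves([
  [-0.5,0.85,0,0],
  [-0.5,0.85,0,0],
  [-0.5,0.85,0,0],
  [-0.5,0.85,0,0],
  [-0.5,0.85,0,0],
])

```text
clock: 26.78
eef_pos: [0.6051, -0.17, 0.2906]
tool_rot: [0.686, 0.728, -0.001, -0.001]
ft_force: [0.1, -1.4, 0.4]
grip_width: -0.0002
grasp_force: 0.0
```

Call:
apply_moves([
  [-0.5,0.85,0,0],
  [-0.5,0.85,0,0],
  [-0.3,0.5,0,0],
  [-0.12,0.2,0,0],
  [0,0,0,0],
])

```text
clock: 27.2
eef_pos: [0.6544, -0.1954, 0.29]
tool_rot: [0.686, 0.727, -0.001, -0.002]
ft_force: [-0.3, 0.2, -0.1]
grip_width: -0.0002
grasp_force: 0.0
```

Run:
```python
from h import *
go([.656,-.1945,.257],93.4)
s=cam('side');t=cam('top')
o=bot.get_obs()['eef_pos']
print(proj(s,o-[0,0,.022]),proj(t,o-[0,0,.022]))
b=cv2.resize(s['image'][100:220,205:305],(400,480),interpolation=cv2.INTER_CUBIC)
a=cv2.resize(t['image'][110:230,260:360],(400,480),interpolation=cv2.INTER_CUBIC)
cv2.imwrite('pics/c7.png',np.clip(np.hstack([b,a])*1.8,0,255).astype(np.uint8))
```

```text
t 27.2 pos [ 0.6544 -0.1954  0.29  ] yaw 93.35 units [0.039 0.089 1.651] F [-0.3  0.2 -0.1] w -0.0002 tilt [-0.003  0.001 -1.   ]
roll units -0.001
[255.01706898 144.30046445] [316.51769437 150.58298151]
```

View pics/c7.png

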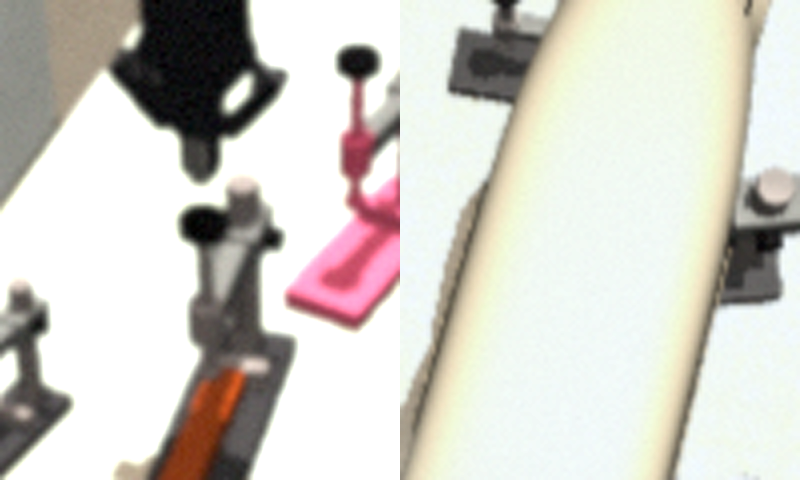

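The fingertips (side crop 200,180) are centred over the knob (205,222), and the bar is seated under the foot.

Call:
apply_moves([
  [0.04,0.09,0.4,0],
  [0,0,0.4,0],
  [0,0,0.4,0],
  [0,0,0.3,0],
  [0,0,0.1,0],
])

```text
clock: 27.72
eef_pos: [0.6547, -0.1935, 0.2591]
tool_rot: [0.686, 0.728, -0.001, -0.001]
ft_force: [-0.1, -0.4, 0.2]
grip_width: -0.0001
grasp_force: 0.0
```

Call:
apply_moves([
  [0,0,0.3,0],
  [0,0,0.3,0],
  [0,0,0.3,0],
  [0,0,0.3,0],
  [0,0,0.2,0],
])

```text
clock: 28.13
eef_pos: [0.6556, -0.1938, 0.2323]
tool_rot: [0.686, 0.728, 0.0, -0.0]
ft_force: [-0.7, 0.7, 2.4]
grip_width: -0.0
grasp_force: 1.3
```

Call:
apply_moves([
  [0,0,0.2,0],
  [0,0,0.2,0],
  [0,0,0.1,0],
  [0,0,0,0],
  [0,0,0,0],
])

```text
clock: 28.55
eef_pos: [0.6556, -0.1938, 0.223]
tool_rot: [0.686, 0.728, 0.0, -0.0]
ft_force: [-1.1, 0.4, 3.4]
grip_width: -0.0001
grasp_force: 1.5
```

Run:
```python
from h import *
go([.656,-.1945,.211],93.4)
```

```text
t 28.55 pos [ 0.6556 -0.1938  0.223 ] yaw 93.38 units [-0.034  0.017  0.601] F [-1.1  0.4  3.4] w -0.0001 tilt [-0.  0. -1.]
roll units -0.0
```

Call:
apply_moves([
  [0,0,0.2,0],
  [0,0,0.2,0],
  [0,0,0.1,0],
  [0,0,0,0],
  [0,0,0,0],
])

```text
clock: 28.97
eef_pos: [0.6559, -0.194, 0.2133]
tool_rot: [0.686, 0.728, 0.0, 0.0]
ft_force: [-1.8, -0.3, 5.0]
grip_width: 0.0
grasp_force: 2.5
```

Call:
apply_moves([
  [0,0,0.1,0],
  [0,0,0,0],
  [0,0,0,0],
  [0,0,0,0],
  [0,0,0,0],
])

```text
clock: 29.38
eef_pos: [0.6559, -0.194, 0.2119]
tool_rot: [0.686, 0.728, 0.0, 0.001]
ft_force: [-2.0, 1.5, 6.6]
grip_width: 0.0002
grasp_force: 3.1
```

Call:
apply_moves([
  [0,0,0.1,0],
  [0,0,0,0],
  [0,0,0,0],
  [0,0,0,0],
  [0,0,0,0],
])

```text
clock: 29.8
eef_pos: [0.656, -0.194, 0.2103]
tool_rot: [0.686, 0.728, 0.0, 0.001]
ft_force: [-3.1, 0.3, 6.4]
grip_width: 0.0
grasp_force: 3.7
```

Call:
apply_moves([
  [0,0,0,0],
  [0,0,0,0],
  [0,0,0,0],
  [0,0,0,0],
  [0,0,0,0],
])

```text
clock: 30.22
eef_pos: [0.656, -0.194, 0.2103]
tool_rot: [0.686, 0.728, 0.0, 0.001]
ft_force: [-2.0, 1.7, 7.5]
grip_width: -0.0001
grasp_force: 3.7
```

Call:
apply_moves([
  [0,0,0,0],
  [0,0,0,0],
  [0,0,0,0],
  [0,0,0,0],
  [0,0,0,0],
])

```text
clock: 30.63
eef_pos: [0.656, -0.194, 0.2103]
tool_rot: [0.686, 0.728, 0.0, 0.001]
ft_force: [-2.0, 0.5, 7.1]
grip_width: 0.0
grasp_force: 3.7
```

Call:
apply_moves([
  [0,0,0,0],
  [0,0,0,0],
  [0,0,0,0],
  [0,0,0,0],
  [0,0,0,0],
])

```text
clock: 31.05
eef_pos: [0.656, -0.194, 0.2103]
tool_rot: [0.686, 0.728, 0.0, 0.001]
ft_force: [-2.4, 0.3, 7.3]
grip_width: -0.0002
grasp_force: 3.7
```

Run:
```python
from h import *
go([.656,-.1945,.29],93.4)
s=cam('side')
b=cv2.resize(s['image'][130:230,220:320],(500,500),interpolation=cv2.INTER_CUBIC)
cv2.imwrite('pics/c8.png',np.clip(b*1.8,0,255).astype(np.uint8))
```

```text
t 31.05 pos [ 0.656  -0.194   0.2103] yaw 93.38 units [-0.029  0.007 -3.987] F [-2.4  0.3  7.3] w -0.0002 tilt [ 0.002 -0.001 -1.   ]
roll units -0.0
```

View pics/c8.png

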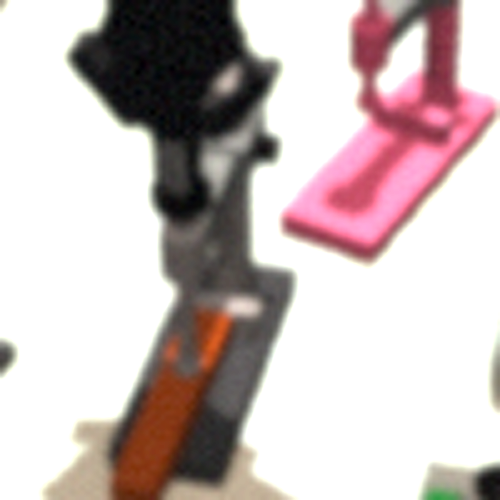

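The foot is down and resting on the bar (crop 188,365), held for over a second at about 7 N. Releasing, then on to the large key.

Call:
apply_moves([
  [0,0,-0.3,0],
  [0,0,-0.5,0],
  [0,0,-0.7,0],
  [0,0,-0.8,0],
  [0,0,-0.8,0],
])

```text
clock: 31.52
eef_pos: [0.6556, -0.194, 0.2712]
tool_rot: [0.686, 0.728, -0.0, -0.0]
ft_force: [0.7, 0.6, 0.6]
grip_width: -0.0001
grasp_force: 0.0
```

Call:
apply_moves([
  [0,0,-0.8,0],
  [0,0,-0.3,0],
  [0,-0.4,0,0],
  [-0.1,-0.8,0,0],
  [-0.1,-0.9,0,0],
])

```text
clock: 31.93
eef_pos: [0.6139, -0.2002, 0.2914]
tool_rot: [0.686, 0.728, -0.0, -0.001]
ft_force: [0.2, 0.0, 0.0]
grip_width: 0.0002
grasp_force: 0.0
```

Call:
apply_moves([
  [-0.1,-0.9,0,0],
  [-0.1,-0.9,0,0],
  [-0.1,-0.9,0,0],
  [-0.1,-0.9,0,0],
  [-0.1,-0.9,0,0],
])

```text
clock: 32.35
eef_pos: [0.5236, -0.2157, 0.292]
tool_rot: [0.686, 0.728, -0.0, -0.001]
ft_force: [-0.8, 0.1, 1.0]
grip_width: -0.0002
grasp_force: 0.0
```

Run:
```python
from h import *
go([.4435,-.1515,.085],93.4)
```

```text
t 32.35 pos [ 0.5236 -0.2157  0.292 ] yaw 93.38 units [ 3.438 -3.792 10.358] F [-0.8  0.1  1. ] w -0.0002 tilt [-0.001  0.    -1.   ]
roll units -0.0
```

Call:
apply_moves([
  [0.7,-0.8,0,0],
  [0.8,-0.9,0.3,0],
  [0.8,-0.9,0.6,0],
  [0.7,-0.8,0.8,0],
  [0.44,-0.39,0.8,0],
])

```text
clock: 32.77
eef_pos: [0.4429, -0.1504, 0.2422]
tool_rot: [0.686, 0.728, -0.0, -0.0]
ft_force: [-0.2, 0.3, 0.3]
grip_width: -0.0002
grasp_force: 0.0
```

Call:
apply_moves([
  [0,0,0.9,0],
  [0,0,0.9,0],
  [0,0,0.9,0],
  [0,0,0.9,0],
  [0,0,0.9,0],
])

```text
clock: 33.18
eef_pos: [0.4445, -0.1513, 0.1516]
tool_rot: [0.686, 0.728, -0.0, -0.0]
ft_force: [-0.0, -0.1, 0.7]
grip_width: 0.0003
grasp_force: 0.0
```

Call:
apply_moves([
  [0,0,0.9,0],
  [0,0,0.8,0],
  [0,0,0.7,0],
  [0,0,0.5,0],
  [0,0,0.3,0],
])

```text
clock: 33.6
eef_pos: [0.4437, -0.1511, 0.087]
tool_rot: [0.686, 0.728, -0.001, -0.001]
ft_force: [-0.1, -0.2, 0.1]
grip_width: -0.0003
grasp_force: 0.0
```

Run:
```python
from h import *
go([.4435,-.1515,.072],93.4)
```

```text
t 33.6 pos [ 0.4437 -0.1511  0.087 ] yaw 93.37 units [-0.02  -0.009  0.752] F [-0.1 -0.2  0.1] w -0.0003 tilt [-0.003  0.001 -1.   ]
roll units -0.0
```

Call:
apply_moves([
  [0,0,0.3,0],
  [0,0,0.25,0],
  [0,0,0.2,0],
  [0,0,0.1,0],
  [0,0,0,0],
])

```text
clock: 34.02
eef_pos: [0.445, -0.1514, 0.0719]
tool_rot: [0.686, 0.728, -0.0, -0.0]
ft_force: [-0.8, -0.1, 0.5]
grip_width: -0.0003
grasp_force: 0.6
```

Call:
apply_moves([
  [0,0,0.1,0],
  [0,0,0.1,0],
  [0,0,0,0],
  [0,0,0,0],
  [0,0,0,0],
])

```text
clock: 34.43
eef_pos: [0.4453, -0.1515, 0.0683]
tool_rot: [0.686, 0.728, 0.0, 0.0]
ft_force: [0.0, -0.8, 2.5]
grip_width: -0.0004
grasp_force: 1.6
```

Call:
apply_moves([
  [0,0,0.1,0],
  [0,0,0.1,0],
  [0,0,0,0],
  [0,0,0,0],
  [0,0,0,0],
])

```text
clock: 34.85
eef_pos: [0.4454, -0.1516, 0.0658]
tool_rot: [0.686, 0.728, 0.0, 0.001]
ft_force: [-5.1, 1.4, 19.2]
grip_width: -0.0002
grasp_force: 9.0
```

Call:
apply_moves([
  [0,0,0.08,0],
  [0,0,0,0],
  [0,0,0,0],
  [0,0,0,0],
  [0,0,0,0],
])

```text
clock: 35.27
eef_pos: [0.4455, -0.1516, 0.0656]
tool_rot: [0.686, 0.728, 0.001, 0.001]
ft_force: [-9.0, 3.0, 29.7]
grip_width: 0.0001
grasp_force: 14.4
```

The key bottomed at the same height as the small one. Raising clear, settling, and checking once more.

Call:
apply_moves([
  [0,0,-0.5,0],
  [0,0,-1,0],
  [0,0,-1,0],
  [0,0,-1,0],
  [0,0,-1,0],
])

```text
clock: 35.68
eef_pos: [0.4448, -0.1514, 0.1528]
tool_rot: [0.686, 0.728, -0.0, -0.0]
ft_force: [-0.3, -1.3, -0.0]
grip_width: 0.0002
grasp_force: 0.0
```

Call:
apply_moves([
  [0,0,-0.5,0],
  [0,0,0,0],
  [0,0,0,0],
  [0,0,0,0],
  [0,0,0,0],
])

```text
clock: 36.1
eef_pos: [0.4441, -0.1511, 0.1609]
tool_rot: [0.686, 0.728, -0.001, -0.001]
ft_force: [0.1, 0.4, -0.2]
grip_width: 0.0005
grasp_force: 0.0
```

Run:
```python
from h import *
np.set_printoptions(precision=4,suppress=True)
go([.44,-.15,.15],93.4)
t=cam('top')
h=cv2.cvtColor(t['image'],cv2.COLOR_BGR2HSV)
m=((h[...,0]<14)&(h[...,1]>120)).astype(np.uint8);m[:, :235]=0;m[:130]=0;m[230:]=0;m[:,350:]=0
p=np.argwhere(m)[:,::-1];print(p.min(0),p.max(0))
for c in (281,291,301,321):
    r=p[p[:,0]==c][:,1]
    if len(r): print(c,onz(t,(c,r.min()-.5),.042)[:2],onz(t,(c,r.max()+.5),.042)[:2])
print(bot.job_done())
```

```text
t 36.1 pos [ 0.4441 -0.1511  0.1609] yaw 93.38 units [ 0.068 -0.202  0.546] F [ 0.1  0.4 -0.2] w 0.0005 tilt [-0.003  0.001 -1.   ]
roll units -0.0
[276 168] [329 181]
281 [ 0.6657 -0.1014] [ 0.6331 -0.1006]
291 [ 0.6682 -0.133 ] [ 0.6356 -0.132 ]
301 [ 0.6707 -0.1645] [ 0.6381 -0.1634]
321 [ 0.6724 -0.2276] [ 0.6398 -0.2262]
the job is handed in; nothing more can be done
None
```

I handed the job in after about 36 s on the robot's clock, with every step done in order and the bar unmoved against the gauge's stop; the hand-in returned no verdict, so I can't confirm it passed.

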